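Sweep the brass scrap into the catch drawer

ROBOT

A 6-joint arm with a two-finger parallel gripper is mounted at the origin on a cart in front of the work surface, level with it; the furniture and walls round the work are solid. World frame = base frame: x ahead of the robot, y to its left, z up, the work surface at z = 0. Lengths are in mm, angles in degrees, forces in N, time in s.
With the tool pointing down it reaches from about 350 to 850 mm from the base axis. Payload 8.1 kg.
Tool frame: the origin (TCP) lies midway between the tips of the shut fingers; the grasp point (between the pads) lies 19 mm behind it; z points along the fingers, y is the line along which they close (so a half turn about z gives the same grasp; the last joint's range is limited). The gripper opens to 85 mm and grips with 20 to 120 N. Pads are 22 mm wide; open, the fingers measure 114 mm over their backs; the gripper's body (76 mm by 85 mm) begins 54 mm behind the grasp point. The pads swing forward as they close: fully open they stand 13 mm farther back than shut.
Start: joints at [61.341, 7.471, 85.268, -0, 87.261, -4.893], TCP at [241.784, 549.132, 231.292] pointing down, gripper open.
Joint ranges: [-169.43, 169.43], [-51.17, 129.36], [1.28, 143.12], [-76.62, 256.62], [0, 156.53], [-152.29, 152.29]. Speed limits (degrees/s): [136.94, 136.94, 159.86, 180, 180, 180].

INTERFACE

Orientations are given as [roll, pitch, yaw] about the fixed x, y, z axes, in that order (R = Rz(yaw) Ry(pitch) Rx(roll)).
In Python, from bench import r gives the robot as it stands.
- The arm moves only by the shell command python3 steer.py 'ROWS' [FORCE]. ROWS is a JSON list of rows, 1 to 8 of them, each written [[rx, ry, rz], [dx, dy, dz], opening]: a rotation vector rx, ry, rz in fractions of the full range, 1 being 45 degrees, then dx, dy, dz in a scale on which 1.0 is 800 mm, then the finger opening in mm; each row is the pose to reach, as a shift and turn from the pose commanded when the command began, along the tool's axes at that moment; what a row does not reach only later rows make up. A row lasts 1/8 s, in which the tool goes at most 62.5 mm and 10.7 degrees, less where a joint would pass 70% of its speed; a pose out of reach is approached as far as the arm can. The fingers move at their own pace and stop on an object; FORCE is the grip in N (left out, the last holds). Time passes only in rows, so rows that do not move let the fingers close. It prints the time, the measured TCP pose, the force, the opening and the grip force at its end. A shift or turn number past 1, either way, is cut back to 1. Input that does not fit is refused with a message, and nothing moves.
- r.sense(): the state, without advancing time (a new reading comes with each control period).
- r.snapshot(name): name is "scene" or "side" or "wrist"; returns a dict with "pixels" (480x640x3 uint8, blue, green, red), "fx", "fy", "cx", "cy" (pixels), "pose" (4x4, takes a point from camera to world coordinates). Camera axes: x right, y up, looking along -z (the intrinsics and any distortion apply to the point x, -y, -z); pixel columns grow to the right and rows downward; lengths in mm; the calibration is good to about 2 mm. A picture is of the moment at which its call begins. There is no depth.
- r.hand_in(): hands the job in; it is judged then, once.
The state is a dict: "time": time; "joint_pos": joint angles; "qd": joint speeds; "joint_efforts": joint torques, N m; "tool_pos": TCP position; "tcp_rot": TCP orientation; "ft_force": force on the tool from outside, world axes, zero at the start; "wrist_torque": the same for the moment, N m; "finger_gap": finger opening in mm; "grip_force": force on a finger pad.
Only numpy, scipy, OpenCV 4.12 (cv2) and the standard library are available. Lean on these libraries where they do the work, as an engineer would, in place of code of your own. Each camera call takes 0.05 s, during which the arm holds its last target. There are 200 camera calls.

TASK

Clear the jeweller's bench-top station: draw its catch drawer, which stands ajar, out as far as it goes, sweep the three brass offcuts off the front edge of the board into it with the fingers, then push the drawer fully shut. Only push and sweep, never pick an offcut up; leave the black loupe standing where it is on the board and do not disturb the tools lying around.

Things in the scene. Friction and masses are not known exactly. Their poses are not given: they have to be found in the camera images.
- station: Wooden jeweller's station standing firm on the bench, 320 mm wide (y), 170 mm deep (x); the flat top of its board is 60 mm above the bench. Origin: centre of its underside; x to its back, y along its width, z up. Its front faces -x, towards the robot, turned by up to 0.25 rad. Lips 8 mm wide and 8 mm high border the board at the back and both sides; the front edge is open.
- board_edge (a point): Middle of the front edge of the board, on its top (at x = -85 mm, z = 60 mm of the station), axes as the station's.
- pin_tip (a point): Tip of the bench pin: a 44 mm wide fixed wooden tongue with a V notch in the middle of the front edge, jutting out 57 mm over the drawer, its top flush with the board, its underside 46 mm above the bench. Scrap falls into the drawer to the left or right of it, and fingers reach the drawer only there.
- catch_drawer (a joint): How far the catch drawer is out, m: 0 shut (front flush with the station's front), 0.095 fully out against its stop; 0.05 to 0.062 at the start. Slides to the station's -x with about 1 to 2 N, stays where it is left, does not jam when pushed off-centre.
- drawer_front (a point): Middle of the outer face of the drawer's front at its top rim, 42 mm above the bench; moves with the drawer, axes as the station's. The front is 10 mm thick, 288 mm wide (y), with a 4 mm thick, 60 mm wide brass plate in the middle of its outer face. The open gap between its inner face and the board's edge is the joint value less 10 mm.
- drawer_floor (a point): Middle of the drawer's inside, on its metal floor, 8 mm above the bench; moves with the drawer, axes as the station's. The inside measures 139 mm (x) by 276 mm (y), its sides rise 32 mm above the floor.
- offcut_a: Bent offcut of thin brass sheet, one of three alike, 29 x 18 mm and 9 mm high at its raised corner, about 12 g, loose on the board at the start, any way round. Origin: centre of its underside.
- offcut_b: Bent offcut of thin brass sheet, one of three alike, 29 x 18 mm and 9 mm high at its raised corner, about 12 g, loose on the board at the start, any way round. Origin: centre of its underside.
- offcut_c: Bent offcut of thin brass sheet, one of three alike, 29 x 18 mm and 9 mm high at its raised corner, about 12 g, loose on the board at the start, any way round. Origin: centre of its underside.
- loupe: Black eye loupe, a hollow cone 37 mm across the top and 28 mm high, standing upright and loose (60 g) on the board among the offcuts, in line with none of them (at least 45 mm to the side of the nearest, along the station's y). Stays. Origin: centre of its underside.
- flux_bottle: Small brown dropper bottle, 33 mm wide, 102 mm high, standing on the bench to the right of the station. Bystander. Origin: centre of its underside.
- pliers: Pliers with blue handles, 160 x 52 x 13 mm, lying on the bench to the left of the station. Bystander. Origin: centre of the underside.
- tweezers: Dark steel tweezers, 139 x 11 x 9 mm, lying on the bench to the right, in front of the bottle. Bystander. Origin: centre of the underside.

How it is judged (in metres and radians):
On the way, in this order (a step that is already met when the one before it is completed fails the run):
1. the catch drawer is drawn fully out (joint above 0.088) while all offcuts still lie on the board (value of joint catch_drawer above 0.088 m and z of each of offcut_a, offcut_b, offcut_c in the frame of station above 0.05 m), for 0.2 s.
2. all three offcuts lie in the open drawer (joint still above 0.05) (x of offcut_a in the frame of drawer_floor between -0.0695 and 0.0695 m and y of offcut_a in the frame of drawer_floor between -0.138 and 0.138 m and z of offcut_a in the frame of drawer_floor between -0.01 and 0.027 m and x of offcut_b in the frame of drawer_floor between -0.0695 and 0.0695 m and y of offcut_b in the frame of drawer_floor between -0.138 and 0.138 m and z of offcut_b in the frame of drawer_floor between -0.01 and 0.027 m and x of offcut_c in the frame of drawer_floor between -0.0695 and 0.0695 m and y of offcut_c in the frame of drawer_floor between -0.138 and 0.138 m and z of offcut_c in the frame of drawer_floor between -0.01 and 0.027 m and value of joint catch_drawer above 0.05 m), for 0.2 s.
3. the drawer is pushed shut (joint below 0.004) (value of joint catch_drawer below 0.004 m), for 0.2 s.
At the end, for the whole second after the job is handed in: The drawer is shut to within 4 mm, all three offcuts lie at rest inside it, and the loupe stands upright on the board within 15 mm of where it stood (value of joint catch_drawer below 0.004 m and x of offcut_a in the frame of drawer_floor between -0.0695 and 0.0695 m and y of offcut_a in the frame of drawer_floor between -0.138 and 0.138 m and z of offcut_a in the frame of drawer_floor between -0.01 and 0.027 m and x of offcut_b in the frame of drawer_floor between -0.0695 and 0.0695 m and y of offcut_b in the frame of drawer_floor between -0.138 and 0.138 m and z of offcut_b in the frame of drawer_floor between -0.01 and 0.027 m and x of offcut_c in the frame of drawer_floor between -0.0695 and 0.0695 m and y of offcut_c in the frame of drawer_floor between -0.138 and 0.138 m and z of offcut_c in the frame of drawer_floor between -0.01 and 0.027 m and linear speed of each of offcut_a, offcut_b, offcut_c below 0.02 m/s and distance of loupe from where it was at the start of the episode below 0.015 m and angle between loupe's own z axis and vertical below 0.15 rad); the robot touches nothing.
It fails at once if an offcut is lifted or carried (its underside's centre more than 18 mm above the board) (z of any of offcut_a, offcut_b, offcut_c in the frame of station above 0.078 m).
It fails at once if the loupe is shifted by more than 15 mm or tipped (distance of loupe from where it was at the start of the episode above 0.015 m or angle between loupe's own z axis and vertical above 0.3 rad).
It fails at once if the bottle, pliers or tweezers are moved by more than 20 mm or the bottle is tipped (distance of any of flux_bottle, pliers, tweezers from where it was at the start of the episode above 0.02 m or angle between flux_bottle's own z axis and vertical above 0.3 rad).
It also fails if it takes over 72 s, if anything falls off the work surface, if the arm or the gripper's body presses on something with over 40 N, if the wrist force passes 120 N, or if a joint passes its speed limit or range.

## Working session

There is one attempt and no reset: what is moved stays moved. The work goes in short steps, Python scripts to look and compute and a shell command to move; the robot and the scene stay as the last step left them, time stands still between calls to the robot, and variables do not carry over. Pictures are saved under pics/ and viewed, at most 10 in all, crops included, and the job is handed in when it is done.

```bash
ls; mkdir -p pics
python3 - <<'E'
from bench import r
import cv2,json
for n in("scene","side"):
    s=r.snapshot(n); cv2.imwrite(f"pics/{n}0.png",s["pixels"]); print(n,s["fx"],s["fy"],s["cx"],s["cy"],[k for k in s]); print(s["pose"])
print(r.sense()["tool_pos"],r.sense()["tcp_rot"],r.sense()["time"])
E
```

```text
bench.py
pics
steer.py
scene 555.6319999392214 555.6319999392214 326.26535860139194 235.470102037157 ['pixels', 'fx', 'fy', 'cx', 'cy', 'pose']
[[ 7.21168610e-01  3.51205202e-01 -5.97135447e-01 -3.92021032e+02]
 [-6.92737151e-01  3.58659622e-01 -6.25682440e-01 -9.45649053e+02]
 [-5.57455334e-03  8.64880444e-01  5.01946952e-01  8.52570205e+02]
 [ 0.00000000e+00  0.00000000e+00  0.00000000e+00  1.00000000e+00]]
side 512.9485591408348 512.9485591408348 319.43028690287457 239.82509602704525 ['pixels', 'fx', 'fy', 'cx', 'cy', 'pose']
[[-8.85042394e-01  2.32969070e-01 -4.03020315e-01 -5.45650627e+01]
 [-4.65112644e-01 -4.06766011e-01  7.86264358e-01  1.14479137e+03]
 [ 1.92403101e-02  8.83327133e-01  4.68362024e-01  7.44998466e+02]
 [ 0.00000000e+00  0.00000000e+00  0.00000000e+00  1.00000000e+00]]
[241.52546081 548.66491285 230.31285194] [-1.79900102e+02 -9.29031883e-03  1.56231938e+02] 0.1
```

View pics/scene0.png

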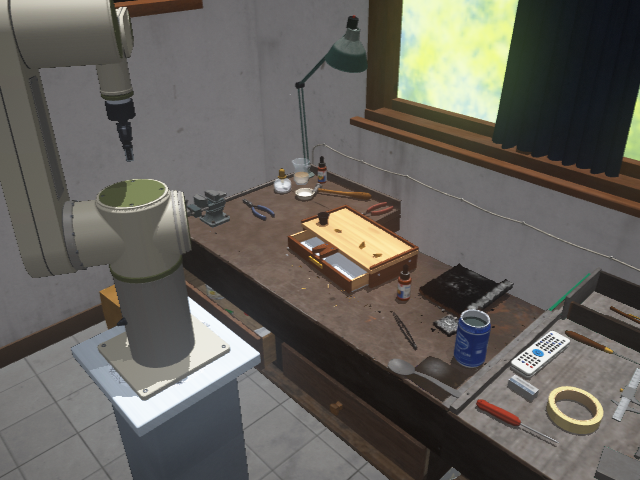

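View pics/side0.png

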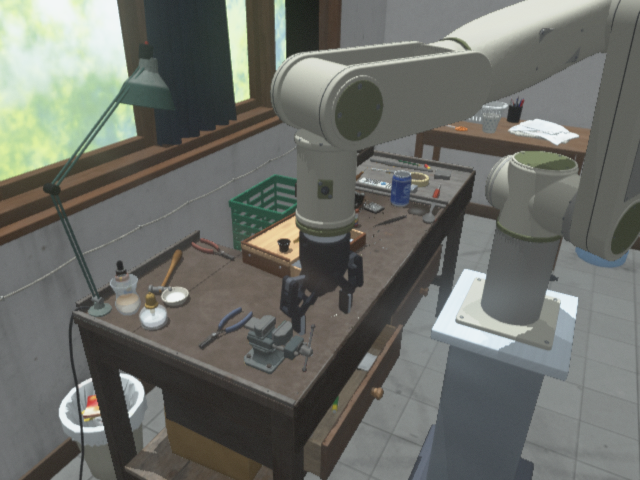

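The scene picture shows the station around (352,247), with the loupe near (323,218), the offcuts near (338,230), (362,243) and (376,255), the drawer plate near (316,262), and the bottle at (404,285). In the side view the arm hides the station. I'll zoom in on the scene and work out rough positions.

```bash
cat > h.py <<'E'
import numpy as np,cv2
from bench import r
def ray(s,u,v):
    P=np.array(s["pose"]);d=P[:3,:3]@np.array([(u-s["cx"])/s["fx"],-(v-s["cy"])/s["fy"],-1]);return P[:3,3],d
def onz(s,u,v,z):
    o,d=ray(s,u,v);return o+d*(z-o[2])/d[2]
def proj(s,p):
    P=np.array(s["pose"]);c=P[:3,:3].T@(np.array(p)-P[:3,3]);return s["cx"]+s["fx"]*c[0]/-c[2],s["cy"]-s["fy"]*c[1]/-c[2]
def tri(obs):
    A=np.zeros((3,3));b=np.zeros(3)
    for s,u,v in obs:
        o,d=ray(s,u,v);d=d/np.linalg.norm(d);M=np.eye(3)-np.outer(d,d);A+=M;b+=M@o
    return np.linalg.solve(A,b)
E
python3 - <<'E'
from h import *
s=r.snapshot("scene");np.set_printoptions(precision=1,suppress=True)
cv2.imwrite("pics/crop1.png",cv2.resize(s["pixels"][160:360,220:460],None,fx=3.3,fy=3,interpolation=cv2.INTER_CUBIC)[:600])
for n,u,v,z in(("loupe",323,222,60),("plate",316,262,40),("right back",417,247,68),("right front",352,282,60),("left front",291,238,60)): print(n,onz(s,u,v,z))
w=r.snapshot("wrist");st=r.sense()
from scipy.spatial.transform import Rotation as R
T=R.from_euler("xyz",st["tcp_rot"],degrees=True).as_matrix()
P=np.array(w["pose"]);print(T.T@P[:3,:3]);print(T.T@(P[:3,3]-st["tool_pos"]),w["fx"],w["cx"],w["cy"]); print(T)
E
```

```text
loupe [599.1 106.5  60. ]
plate [456.3 -16.1  40. ]
right back [ 674.  -184.7   68. ]
right front [ 437.1 -168.3   60. ]
left front [469.9 101.7  60. ]
[[ 0.   1.   0.3]
 [ 1.  -0.   0. ]
 [ 0.   0.3 -1. ]]
[  76.5    0.3 -142.7] 336.8428234175249 322.84113814532253 242.0207546722029
[[-0.9  0.4 -0. ]
 [ 0.4  0.9 -0. ]
 [ 0.  -0.  -1. ]]
```

View pics/crop1.png

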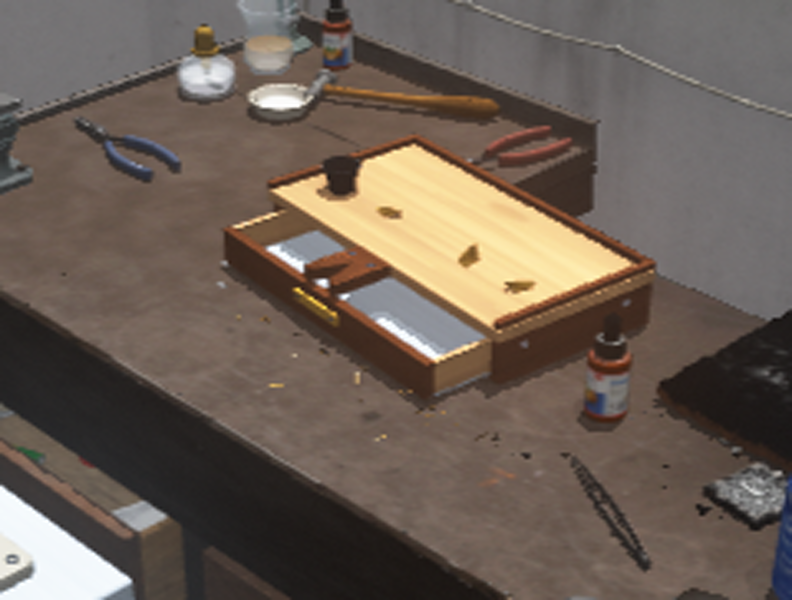

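The manual's scale: shifts go in shares of 800 mm and turns go in shares of 45 degrees. Converting my numbers, -451 mm / 800 = -0.5638, -434 mm / 800 = -0.5425, -24 degrees / 45 = -0.5333.

```bash
python3 steer.py '[[[0,0,-0.1111],[-0.07,-0.0675,-0.015],0],[[0,0,-0.2],[-0.14,-0.135,-0.0313],0],[[0,0,-0.2667],[-0.2125,-0.2038,-0.0475],0],[[0,0,-0.3333],[-0.2825,-0.2713,-0.0625],0],[[0,0,-0.4],[-0.3525,-0.3388,-0.0775],0],[[0,0,-0.4667],[-0.4225,-0.4063,-0.0938],0],[[0,0,-0.5333],[-0.4938,-0.475,-0.11],0],[[0,0,-0.5333],[-0.5638,-0.5425,-0.125],0]]'
```

```text
time: 1.2
tool_pos: [429.8, 90.6, 310.7]
tcp_rot: [180.0, 0.0, -179.7]
ft_force: [0.7, 0.8, -0.7]
finger_gap: 0.3
grip_force: 0.0
```

```bash
cat >> h.py <<'E'
import pickle
def snap(n,f):
    s=r.snapshot(n);pickle.dump(s,open(f"pics/{f}.pkl","wb"));cv2.imwrite(f"pics/{f}.png",s["pixels"]);return s
def load(f): return pickle.load(open(f"pics/{f}.pkl","rb"))
E
python3 -c "
from h import *
snap('wrist','w1')"
python3 steer.py '[[[0,0,0],[-0.025,-0.0625,0],0],[[0,0,0],[-0.05,-0.125,0],0],[[0,0,0],[-0.05,-0.1625,0],0],[[0,0,0],[-0.05,-0.1625,0],0]]'
python3 -c "
from h import *
snap('wrist','w2');print(r.sense()['tool_pos'])"
```

```text
time: 1.75
tool_pos: [469.9, -38.9, 309.8]
tcp_rot: [-180.0, -0.1, -180.0]
ft_force: [0.8, -0.7, -0.1]
finger_gap: -0.0
grip_force: 0.0
[469.90508498 -37.70081434 309.93073502]
```

View pics/w1.png

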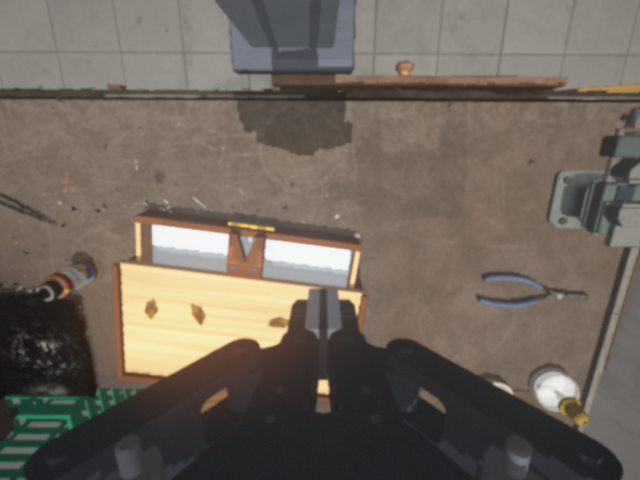

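View pics/w2.png

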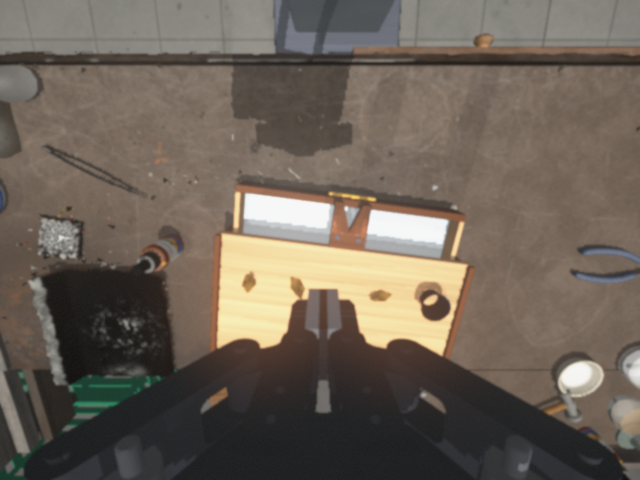

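Run:
```python
from h import *
np.set_printoptions(precision=1,suppress=True)
a,b,c=load("w1"),load("w2"),None
pts={"FR(lip front,z68)":((120,263),(217,233)),"FL":((366,294),(471,266)),"A":((151,309),(249,282)),"B":((198,314),(297,288)),"C":((280,322),(380,295)),"drawer R out":((136,215),(236,184)),"drawer L out":((361,239),(464,212)),"plate":((251,226),(352,196)),"pintip L":((265,235),(367,205))}
for k,(p,q) in pts.items(): print(k,tri([(a,*p),(b,*q)]), onz(a,*p,60)[:2],onz(b,*q,60)[:2])
print("loupe base",onz(b,430,297,60),"top",onz(b,435,303,88))
img=cv2.resize(b["pixels"][170:330,200:480],None,fx=2.8,fy=2.8,interpolation=cv2.INTER_CUBIC)
cv2.imwrite("pics/w2c.png",img)
```

```text
FR(lip front,z68) [ 509.1 -171.1   46. ] [ 504.8 -161.9] [ 504.1 -166.8]
FL [547.2 147.5  57.1] [545.6 147.1] [546.4 146.3]
A [ 568.  -131.8   61.3] [ 568.8 -132.5] [ 568.5 -132.1]
B [575.7 -71.5  61. ] [575.7 -71.9] [576.7 -71.4]
C [587.   35.   59.4] [587.   35.2] [586.4  34.8]
drawer R out [ 448.3 -145.1   37.2] [ 443.4 -132.1] [ 445.1 -139.3]
drawer L out [483.1 142.   27.9] [471.8 137.7] [477.8 129. ]
plate [463.8  -2.   30.8] [456.2   4.5] [458.9  -4.5]
pintip L [474.1  16.6  36.5] [467.4  20.8] [469.5  13.5]
loupe base [589.1  99.2  60. ] top [583.1  96.2  88. ]
```

View pics/w2c.png

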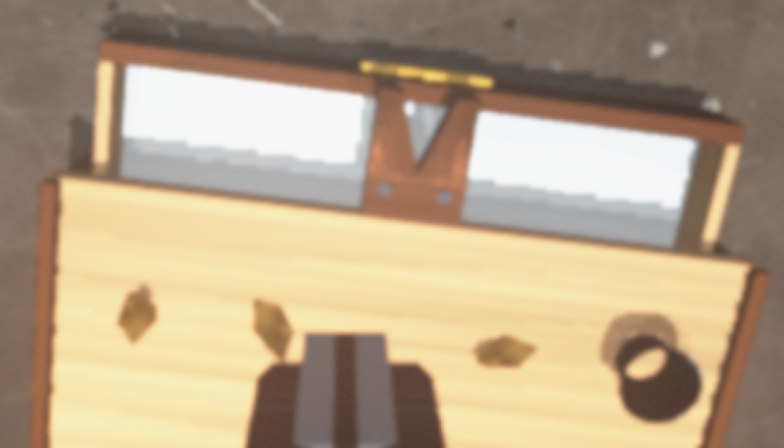

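Run:
```python
from h import *
np.set_printoptions(precision=1,suppress=True)
b=load("w2");f=lambda x,y,z:onz(b,200+x/2.8,170+y/2.8,z)
R_,L_=f(62,178,60),f(748,262,60);dr,dl=f(103,40,42),f(742,122,42)
print(R_,L_,np.linalg.norm(L_-R_),"drawer",dr,dl,np.linalg.norm(dl-dr))
t=[-np.arctan2((p-q)[0],(p-q)[1]) for p,q in((L_,R_),(dl,dr))];print("yaw",np.degrees(t))
t=np.mean(t);ex=np.array([np.cos(t),np.sin(t),0]);ey=np.array([-np.sin(t),np.cos(t),0])
E=(R_+L_)/2;E[2]=60;O=E+85*ex
print("edge",E,"orig",O)
for n,p in dict(A=f(137,315,61),B=f(272,327,61),C=f(505,350,61),loupetop=f(658,378,88),dr=dr,dl=dl,plateL=f(492,84,42),plateR=f(360,65,42),pinL=f(478,105,60),pinR=f(375,95,60),botbase=onz(b,170,242,0),bottop=onz(b,148,264,102),innerfront=f(240,80,40)).items():
    d=p-O;print(n,p,"st",d@ex,d@ey)
```

```text
[ 504.8 -160.6   60. ] [543.1 141.1  60. ] 304.0980949726196 drawer [ 447.8 -143.    42. ] [483.6 138.1  42. ] 283.443001869087
yaw [-7.2 -7.3]
edge [524.   -9.8  60. ] orig [608.3 -20.5  60. ]
A [ 568.8 -132.    61. ] st -25.13918177779263 -115.60937326593665
B [574.6 -71.1  61. ] st -27.050645308579472 -54.50125372941743
C [585.9  35.1  61. ] st -29.25230351133234 52.31990716352846
loupetop [585.8  96.4  88. ] st -37.110172521025525 113.15038151671946
dr [ 447.8 -143.    42. ] st -143.7593610545561 -141.8164417991707
dl [483.6 138.1  42. ] st -143.71660584699242 141.62655684526834
plateL [466.7  26.3  42. ] st -146.31975762302764 28.567031192928617
plateR [458.5 -31.7  42. ] st -147.20877059545293 -29.999941546670986
pinL [472.5  18.   60. ] st -139.5642606195265 21.036521295662936
pinR [468.3 -25.6  60. ] st -138.24356434358268 -22.707284440099166
botbase [ 534.2 -253.8    0. ] st -44.05260586978622 -240.75567120326548
bottop [ 528.2 -233.2  102. ] st -52.57097850170502 -221.06151668829406
innerfront [465.5 -84.5  40. ] st -133.59129455297324 -81.48810351783632
```

w2 shows the front edge of the board running from about (222,234) to (467,264). The offcuts are at (249,282), (297,287) and (380,295), and the rim of the loupe is at (435,305). From these the station yaw is -7.2° and the drawer is about 58.8 mm out. All three offcuts are clear of the pin at station y of -116, -54 and +52. The widths and heights match the text.

Next I'll align the tool and hover above the drawer's right-hand gap.

```bash
cat >> h.py <<'E'
from scipy.spatial.transform import Rotation as R
t=np.radians(-7.2);O=np.array([608.3,-20.5,0]);S=np.array([[np.cos(t),-np.sin(t),0],[np.sin(t),np.cos(t),0],[0,0,1]])
def st(): 
    s=r.sense();p=S.T@(s["tool_pos"]-O);print("station xyz",p.round(1),"rot",np.round(s["tcp_rot"],1),"F",(S.T@s["ft_force"]).round(1),"t",round(s["time"],2))
E
python3 steer.py '[[[0,0,0.0889],[-0.005,-0.015,0.0625],0],[[0,0,0.16],[-0.01,-0.03,0.1313],0],[[0,0,0.16],[-0.015,-0.0475,0.2],0],[[0,0,0.16],[-0.0188,-0.06,0.2625],0],[[0,0,0.16],[-0.0188,-0.06,0.2625],0],[[0,0,0.16],[-0.0188,-0.06,0.2625],0]]' >/dev/null; python3 -c "
from h import *
st(); snap('wrist','w3')"
```

```text
station xyz [-113.1  -78.7  102. ] rot [1.800e+02 1.000e-01 1.731e+02] F [-0.1 -0.3  0.6] t 2.55
```

View pics/w3.png

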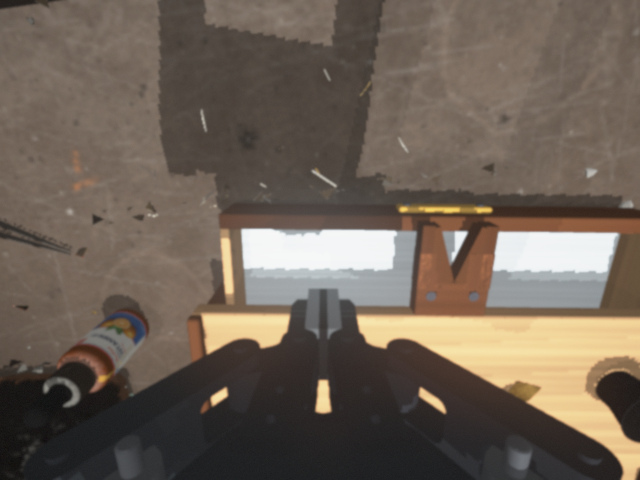

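The station edges are level in the image, so the yaw is aligned. The drawer front's inner face is near row 229, the board edge near row 306, and the fingertips at (322,290). I'll check these against the model.

```bash
python3 - <<'E'
from h import *
s=load("w3")
for n,u,v,z in(("front inner",322,229,42),("front outer top",322,207,42),("board edge",260,307,60),("pin R",417,250,60),("board corner",190,316,68),("tip",322,290,102)): print(n,(S.T@(onz(s,u,v,z)-O)).round(1))
E
python3 steer.py '[[[0,0,0],[0,0,0.0375],0],[[0,0,0],[0,0,0.0688],0],[[0,0,0],[0,0,0.0938],0],[[0,0,0],[0,0,0.0963],0]]' >/dev/null; python3 -c "
from h import *
st()"
```

```text
front inner [-134.8  -79.    42. ]
front outer top [-148.7  -79.    42. ]
board edge [ -90.1 -116.6   60. ]
pin R [-127.4  -23.9   60. ]
board corner [ -88.2 -156.6   68. ]
tip [-121.7  -78.7  102. ]
station xyz [-113.3  -79.2   24.3] rot [-1.800e+02  1.000e-01  1.731e+02] F [-0.   0.1  0.6] t 3.1
```

Converted, 43 mm / 800 = 0.0538, 40 mm / 800 = 0.05.

```bash
python3 steer.py '[[[0,0,0],[0.0075,0,0],0],[[0,0,0],[0.015,0,0],0],[[0,0,0],[0.0225,0,0],0],[[0,0,0],[0.03,0,0],0],[[0,0,0],[0.0375,0,0],0],[[0,0,0],[0.045,0,0],0],[[0,0,0],[0.05,0,0],0],[[0,0,0],[0.0538,0,0],0]]'; python3 -c "
from h import *
st()"
```

```text
time: 4.1
tool_pos: [442.2, -80.0, 23.1]
tcp_rot: [180.0, -0.0, 173.0]
ft_force: [0.9, -0.0, -1.0]
finger_gap: -0.3
grip_force: 0.7
station xyz [-157.3  -79.9   23.1] rot [180.  -0. 173.] F [ 0.9  0.1 -1. ] t 4.1
```

Only friction-level force so far. I'll carry on to the stop.

Converted, 3 mm / 800 = 0.0038, 2 mm / 800 = 0.0025.

```bash
python3 steer.py '[[[0,0,0],[0.0013,0,0],0],[[0,0,0],[0.0025,0,0],0],[[0,0,0],[0.0038,0,0],0],[[0,0,0],[0.0038,0,0],0]]'; python3 -c "
from h import *
st()"; python3 steer.py '[[[0,0,0],[0.0013,0,0],0],[[0,0,0],[0.0025,0,0],0],[[0,0,0],[0.0038,0,0],0],[[0,0,0],[0.0038,0,0],0]]' | grep ft;  python3 -c "
from h import *
st()"
```

```text
time: 4.6
tool_pos: [440.7, -79.9, 23.4]
tcp_rot: [-180.0, 0.1, 173.0]
ft_force: [6.6, -0.5, -5.9]
finger_gap: 0.2
grip_force: 3.5
station xyz [-158.9  -79.9   23.4] rot [-1.80e+02  1.00e-01  1.73e+02] F [ 6.7  0.3 -5.9] t 4.6
ft_force: [19.4, -1.9, -15.1]
station xyz [-158.9  -80.2   24.3] rot [-180.     0.5  173. ] F [ 19.5   0.5 -15.1] t 5.1
```

The force rises with no further motion, and the TCP stops at -159. With 11 mm of half finger depth that puts the face at -170, so the drawer is fully out. I'll back off and rise.

Converted, -176 mm / 800 = -0.22, -150 mm / 800 = -0.1875.

```bash
python3 steer.py '[[[0,0,0],[-0.0188,0,0],0],[[0,0,0],[-0.025,0,-0.0375],0],[[0,0,0],[-0.025,0,-0.1],0],[[0,0,0],[-0.0625,-0.0125,-0.125],8],[[0,0,0],[-0.125,-0.0313,-0.125],8],[[0,0,0],[-0.1875,-0.045,-0.125],8],[[0,0,0],[-0.22,-0.045,-0.1125],8],[[0,0,0],[-0.22,-0.045,-0.1125],8]]' >/dev/null; python3 -c "
from h import *
st(); snap('wrist','w4')"
```

```text
station xyz [  13.3 -115.2  111.3] rot [180.   -0.2 173. ] F [-0.7  0.2  0.8] t 6.1
```

View pics/w4.png

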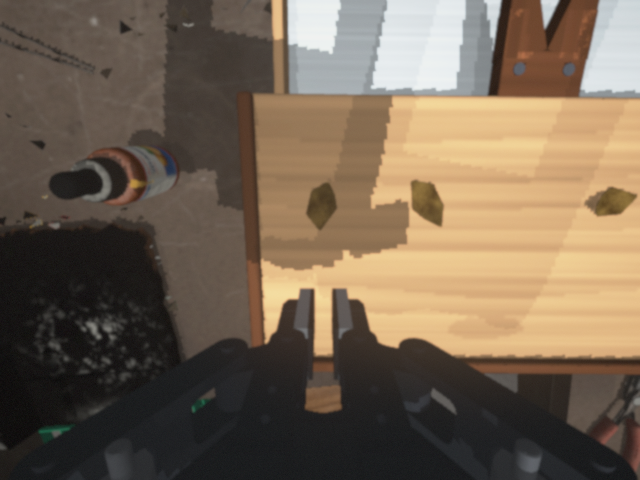

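The picture shows A at (321,205), B at (427,202) and C at (610,201). A is straight ahead of the fingers, whose tips are near (324,290). I'll refine the positions in station coordinates.

Run:
```python
from h import *
s=load("w4")
for n,u,v,z in(("A",321,205,61),("B",427,202,61),("C",610,201,61),("edge",400,96,60),("lipR",256,200,64),("lip back",450,358,64),("A rear",321,228,60)): print(n,(S.T@(onz(s,u,v,z)-O)).round(1))
```

```text
A [ -25.7 -116.    61. ]
B [-27.8 -54.6  61. ]
C [-28.8  51.2  61. ]
edge [-84.5 -74.1  60. ]
lipR [ -29.  -153.1   64. ]
lip back [ 75.7 -30.4  64. ]
A rear [ -11.6 -116.    60. ]
```

Converted, 48.5 mm / 800 = 0.0606, 46 mm / 800 = 0.0575.

```bash
python3 steer.py '[[[0,0,0],[0,0,0.025],8],[[0,0,0],[0,0,0.0475],8],[[0,0,0],[0,0,0.0575],8],[[0,0,0],[0,0,0.0606],8],[[0,0,0],[0,0,0.0606],8]]'; python3 -c "
from h import *
st()"
```

```text
time: 6.78
tool_pos: [607.0, -136.5, 65.0]
tcp_rot: [-180.0, 0.0, 173.0]
ft_force: [0.4, 0.1, 0.0]
finger_gap: 8.3
grip_force: 0.0
station xyz [  13.3 -115.2   65. ] rot [-180.    0.  173.] F [0.4 0.2 0. ] t 6.78
```

Converted, 90 mm / 800 = 0.1125, 2.5 mm / 800 = 0.0031.

```bash
python3 steer.py '[[[0,0,0],[0,0,0.0031],8],[[0,0,0],[0.0125,0,0.0031],8],[[0,0,0],[0.0275,0,0.0031],8],[[0,0,0],[0.045,0,0.0031],8],[[0,0,0],[0.0625,0,0.0031],8],[[0,0,0],[0.08,0,0.0031],8],[[0,0,0],[0.0975,0,0.0031],8],[[0,0,0],[0.1125,0,0.0031],8]]'; python3 steer.py '[[[0,0,0],[0.015,0,0],8],[[0,0,0],[0.03,0,0],8],[[0,0,0],[0.045,0,0],8],[[0,0,0],[0.045,0,0],8]]'|grep ft; python3 -c "
from h import *
st(); s=snap('wrist','w5'); cv2.imwrite('pics/w5.png',s['pixels'])"
```

```text
time: 7.78
tool_pos: [516.6, -125.4, 62.4]
tcp_rot: [-180.0, 0.0, 173.0]
ft_force: [0.6, 0.2, 0.7]
finger_gap: 8.3
grip_force: 0.2
ft_force: [-0.5, 0.1, 0.1]
station xyz [-113.7 -115.7   62.1] rot [180.  -0. 173.] F [-0.5  0.   0.1] t 8.28
```

View pics/w5.png

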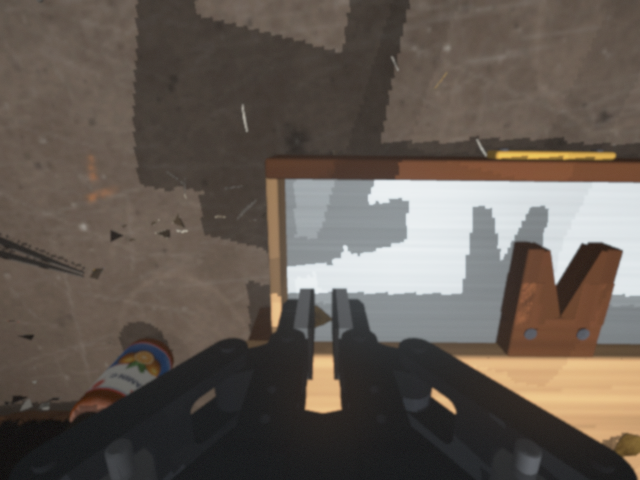

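Something brown is visible between the fingertips at (322,316). It could be A on the drawer floor or A caught between the pads. I'll open the fingers a little, move on forward without lifting, and check numerically.

Converted, 20 mm / 800 = 0.025, 10 mm / 800 = 0.0125.

```bash
python3 steer.py '[[[0,0,0],[0,0,0],25],[[0,0,0],[0.0125,0,0],25],[[0,0,0],[0.025,0,0],25],[[0,0,0],[0.025,0,0],25]]'|grep -E 'ft|gap'; python3 -c "
from h import *
st(); s=snap('wrist','w6'); cv2.imwrite('pics/w6.png',cv2.resize(s['pixels'][200:400,220:440],None,fx=2.5,fy=2.5))
a=load('w5')
for z in(8,60):print((S.T@(onz(a,322,316,z)-O)).round(1))"
```

```text
ft_force: [0.6, 0.1, 0.1]
finger_gap: 24.6
station xyz [-133.8 -115.7   62. ] rot [180.  -0. 173.] F [0.5 0.1 0.1] t 8.82
[ -78.  -115.6    8. ]
[-107.5 -115.6   60. ]
```

View pics/w6.png

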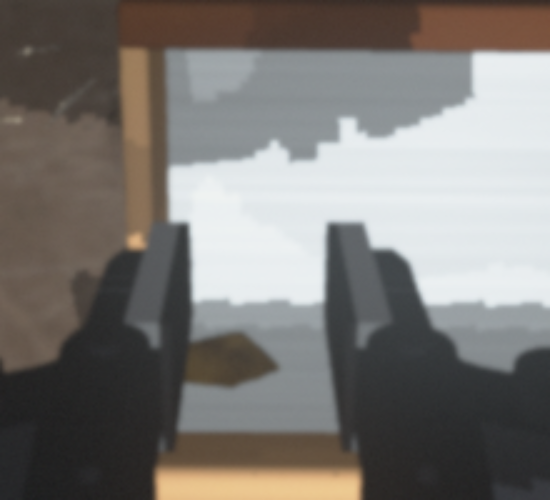

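A is on the drawer floor at about crop (230,360), and nothing is between the pads. Picture views are used up, so from here I'll check numerically. Next is B.

Converted, -148 mm / 800 = -0.185, -130 mm / 800 = -0.1625.

```bash
python3 steer.py '[[[0,0,0],[0,0,-0.05],8],[[0,0,0],[-0.0375,0.0188,-0.06],8],[[0,0,0],[-0.1,0.0438,-0.06],8],[[0,0,0],[-0.1625,0.0763,-0.06],8],[[0,0,0],[-0.185,0.0763,-0.06],8],[[0,0,0],[-0.185,0.0763,-0.0375],8],[[0,0,0],[-0.185,0.0763,-0.015],8],[[0,0,0],[-0.185,0.0763,-0.0025],8]]' >/dev/null; python3 steer.py '[[[0,0,0],[0,0,0],8],[[0,0,0],[0,0,0.0019],8]]'; python3 -c "
from h import *
st()"
```

```text
time: 10.12
tool_pos: [616.6, -76.3, 63.4]
tcp_rot: [-180.0, 0.1, 173.0]
ft_force: [-0.1, -1.0, 0.1]
finger_gap: 7.6
grip_force: 0.0
station xyz [ 15.2 -54.4  63.4] rot [-1.80e+02  1.00e-01  1.73e+02] F [ 0.  -1.   0.1] t 10.12
```

Converted, 94 mm / 800 = 0.1175, 83 mm / 800 = 0.1038.

```bash
python3 steer.py '[[[0,0,0],[0.01,0,0.0013],8],[[0,0,0],[0.025,0,0.0013],8],[[0,0,0],[0.04,0,0.0013],8],[[0,0,0],[0.0563,0,0.0013],8],[[0,0,0],[0.0725,0,0.0013],8],[[0,0,0],[0.0888,0,0.0013],8],[[0,0,0],[0.1038,0,0.0013],8],[[0,0,0],[0.1175,0,0.0013],8]]' >/dev/null; python3 steer.py '[[[0,0,0],[0.015,0,0],8],[[0,0,0],[0.03,0,0],8],[[0,0,0],[0.0438,0,0],25],[[0,0,0],[0.0563,0,0],25],[[0,0,0],[0.06,0,0],25]]'|grep ft
python3 - <<'E'
from h import *
st();s=snap('wrist','w7')
hsv=cv2.cvtColor(s['pixels'],cv2.COLOR_BGR2HSV)
# print colour of A in w6 as reference
q=load('w6');print(cv2.cvtColor(q['pixels'],cv2.COLOR_BGR2HSV)[344,312],q['pixels'][344,312])
m=cv2.inRange(hsv,(18,100,50),(32,255,150));n,_,stt,c=cv2.connectedComponentsWithStats(m)
for i in range(1,n):
    if stt[i,4]>60: print(c[i].round(),stt[i],(S.T@(onz(s,*c[i],12)-O)).round(0)[:2],(S.T@(onz(s,*c[i],62)-O)).round(0)[:2])
E
```

```text
ft_force: [0.8, 0.2, 0.6]
station xyz [-127.7  -54.7   61.7] rot [-180.   -0.  173.] F [0.7 0.3 0.6] t 11.75
[17 66 73] [54 65 73]
[419. 182.] [370 177 121  12 581] [-180.   -0.] [-186.  -14.]
[ 41. 380.] [ 32 376  23  13  77] [ -44. -247.] [ -86. -197.]
```

```bash
cat >> h.py <<'E'
def blobs(s,xr,yr,z,lo=(10,45,35),hi=(32,255,140),amin=60):
    "brass-coloured blobs inside a station-frame rectangle at height z"
    P=[proj(s,S@np.array([x,y,z])+O) for x,y in((xr[0],yr[0]),(xr[1],yr[0]),(xr[1],yr[1]),(xr[0],yr[1]))]
    k=np.zeros(s['pixels'].shape[:2],np.uint8);cv2.fillPoly(k,[np.int32(P)],255)
    m=cv2.inRange(cv2.cvtColor(s['pixels'],cv2.COLOR_BGR2HSV),lo,hi)&k
    m=cv2.morphologyEx(m,cv2.MORPH_OPEN,np.ones((3,3)))
    n,_,a,c=cv2.connectedComponentsWithStats(m)
    for i in range(1,n):
        if a[i,4]>amin: print("px",c[i].round(),"size",a[i,2:],"station",(S.T@(onz(s,*c[i],z)-O)).round(0)[:2])
E
python3 - <<'E'
from h import *
print("w6");blobs(load('w6'),(-168,-88),(-134,-25),10)
print("w7");blobs(load('w7'),(-168,-88),(-134,-25),10)
E
python3 steer.py '[[[0,0,0],[0,0,-0.0375],25],[[0,0,0],[-0.0125,0,-0.0625],8],[[0,0,0],[-0.025,0.05,-0.0625],8],[[0,0,0],[-0.025,0.1125,-0.0625],8],[[0,0,0],[-0.025,0.1363,-0.0625],8],[[0,0,0],[-0.025,0.1363,-0.0625],8]]' >/dev/null
python3 - <<'E'
from h import *
st();s=snap('wrist','w8')
print("R");blobs(s,(-168,-88),(-134,-25),10)
print("L");blobs(s,(-168,-88),(25,134),10)
print("board");blobs(s,(-83,70),(-148,80),61)
E
```

```text
w6
px [435. 216.] size [ 87   7 520] station [-166.  -49.]
w7
px [306. 313.] size [ 23  17 299] station [-95. -65.]
station xyz [-107.5   55.3  111.7] rot [-180.    -0.   173.2] F [ 0.2 -0.7 -0.2] t 12.55
R
px [211. 257.] size [ 15  19 223] station [-95. -30.]
px [159. 256.] size [ 35  16 400] station [-96. -70.]
L
board
px [221. 368.] size [ 203  106 6417] station [-33. -13.]
px [348. 358.] size [ 22  46 677] station [-42.  73.]
px [320. 375.] size [ 32  22 420] station [-29.  54.]
```

B is in the drawer at about (-95,-68), and C is unchanged at (-29,52). Now C.

Converted, -122 mm / 800 = -0.1525, -90 mm / 800 = -0.1125.

```bash
python3 steer.py '[[[0,0,0],[-0.0563,-0.0038,0],8],[[0,0,0],[-0.1125,-0.0038,0],8],[[0,0,0],[-0.1525,-0.0038,0],8],[[0,0,0],[-0.1525,-0.0038,0.025],8],[[0,0,0],[-0.1525,-0.0038,0.0475],8],[[0,0,0],[-0.1525,-0.0038,0.0588],8],[[0,0,0],[-0.1525,-0.0038,0.0613],8],[[0,0,0],[-0.1525,-0.0038,0.0613],8]]' >/dev/null; python3 -c "
from h import *
st()"
```

```text
station xyz [14.4 51.9 63.2] rot [-180.     0.   173.1] F [0.2 0.6 0.2] t 13.6
```

Converted, 94 mm / 800 = 0.1175, 83 mm / 800 = 0.1038.

```bash
python3 steer.py '[[[0,0,0],[0.01,0,0.0013],8],[[0,0,0],[0.025,0,0.0019],8],[[0,0,0],[0.04,0,0.0019],8],[[0,0,0],[0.0563,0,0.0019],8],[[0,0,0],[0.0725,0,0.0019],8],[[0,0,0],[0.0888,0,0.0019],8],[[0,0,0],[0.1038,0,0.0019],8],[[0,0,0],[0.1175,0,0.0019],8]]' >/dev/null; python3 steer.py '[[[0,0,0],[0.015,0,0],8],[[0,0,0],[0.03,0,0],8],[[0,0,0],[0.0438,0,0],25],[[0,0,0],[0.0563,0,0],25],[[0,0,0],[0.06,0,0],25]]'|grep ft
python3 - <<'E'
from h import *
st();s=snap('wrist','w9')
print("L");blobs(s,(-168,-88),(25,134),10)
E
python3 steer.py '[[[0,0,0],[0,0,-0.0375],25],[[0,0,0],[0.0125,-0.0313,-0.0625],0],[[0,0,0],[0.025,-0.0625,-0.0875],0],[[0,0,0],[0.025,-0.0625,-0.1125],0],[[0,0,0],[0.025,-0.0625,-0.1125],0]]' >/dev/null
python3 - <<'E'
from h import *
st();s=snap('wrist','w10');
print("R");blobs(s,(-168,-88),(-134,-25),10)
print("L");blobs(s,(-168,-88),(25,134),10)
print("board");blobs(s,(-83,-20),(-148,80),61)
E
```

```text
ft_force: [-0.9, 0.7, -0.0]
station xyz [-128.2   51.3   61.2] rot [-180.   -0.  173.] F [-0.9  0.5 -0. ] t 15.22
L
px [296. 205.] size [ 20   8 103] station [-167.   36.]
px [432. 206.] size [ 67   8 480] station [-166.  115.]
px [334. 290.] size [ 43  26 733] station [-113.   59.]
station xyz [-145.7    0.9  153.2] rot [180.    0.2 173. ] F [-0.6  0.1 -0.6] t 15.9
R
px [246. 280.] size [ 24  13 220] station [-96. -69.]
L
px [424. 204.] size [ 39   5 153] station [-167.   88.]
px [462. 205.] size [ 32   5 145] station [-167.  121.]
px [385. 264.] size [ 23  17 257] station [-112.   57.]
board
px [213. 365.] size [ 118   48 2289] station [-41. -89.]
```

All three are in the drawer: B at (-96,-69), C at (-112,57), and A by the edge. I'll go in front of the drawer front and push.

```bash
python3 - <<'E'
from h import *
q=load('w6');print("A",(S.T@(onz(q,312,344,10)-O)).round(0))
E
python3 steer.py '[[[0,0,0],[0.0313,-0.0438,0],0],[[0,0,0],[0.0625,-0.0875,0],0],[[0,0,0],[0.0775,-0.1013,0.0125],0],[[0,0,0],[0.0775,-0.1013,0.0688],0],[[0,0,0],[0.0775,-0.1013,0.1188],0],[[0,0,0],[0.0775,-0.1013,0.1525],0],[[0,0,0],[0.0775,-0.1013,0.1613],0],[[0,0,0],[0.0775,-0.1013,0.1613],0]]'>/dev/null; python3 -c "
from h import *
st()"
```

```text
A [ -78. -122.   10.]
station xyz [-209.4  -79.8   21.9] rot [ 1.800e+02 -1.000e-01  1.731e+02] F [ 0.6 -0.1  0.1] t 16.95
```

Converted, -63 mm / 800 = -0.0788, -54 mm / 800 = -0.0675.

```bash
python3 steer.py '[[[0,0,0],[-0.01,0,0],0],[[0,0,0],[-0.0188,0,0],0],[[0,0,0],[-0.0263,0,0],0],[[0,0,0],[-0.035,0,0],0],[[0,0,0],[-0.045,0,0],0],[[0,0,0],[-0.0563,0,0],0],[[0,0,0],[-0.0675,0,0],0],[[0,0,0],[-0.0788,0,0],0]]' |grep ft; python3 steer.py '[[[0,0,0],[-0.0113,0,0],0],[[0,0,0],[-0.0225,0,0],0],[[0,0,0],[-0.0338,0,0],0],[[0,0,0],[-0.0425,0,0],0],[[0,0,0],[-0.05,0,0],0],[[0,0,0],[-0.0563,0,0],0],[[0,0,0],[-0.06,0,0],0],[[0,0,0],[-0.06,0,0],0]]'; python3 -c "
from h import *
st()"
```

```text
ft_force: [-2.1, -0.8, 0.8]
time: 18.95
tool_pos: [501.5, -87.2, 22.4]
tcp_rot: [180.0, 0.0, 173.0]
ft_force: [-0.7, -0.2, -0.2]
finger_gap: 0.1
grip_force: 0.0
station xyz [-97.6 -79.5  22.4] rot [180.   0. 173.] F [-0.6 -0.3 -0.2] t 18.95
```

Converted, -3 mm / 800 = -0.0038, -2 mm / 800 = -0.0025.

```bash
python3 steer.py '[[[0,0,0],[-0.0013,0,0],0],[[0,0,0],[-0.0025,0,0],0],[[0,0,0],[-0.0038,0,0],0],[[0,0,0],[-0.0038,0,0],0]]' |grep ft;python3 -c "
from h import *
st()";  python3 steer.py '[[[0,0,0],[-0.0013,0,0],0],[[0,0,0],[-0.0025,0,0],0],[[0,0,0],[-0.0038,0,0],0],[[0,0,0],[-0.0038,0,0],0]]'|grep ft; python3 -c "
from h import *
st()"
```

```text
ft_force: [-5.9, 1.6, 5.0]
station xyz [-95.9 -79.6  22.1] rot [ 1.80e+02 -1.00e-01  1.73e+02] F [-6.1  0.8  5. ] t 19.45
ft_force: [-21.6, 2.4, 17.7]
station xyz [-95.9 -79.6  21.6] rot [180.   -0.5 173. ] F [-21.7  -0.3  17.7] t 19.95
```

It is hard against the stop at -95.9, exactly 95 mm from the fully-out position, so the drawer is shut. I'll back off and verify.

Converted, -230 mm / 800 = -0.2875, -180 mm / 800 = -0.225.

```bash
python3 steer.py '[[[0,0,0],[0.025,0,0],0],[[0,0,0],[0.0625,0,0],0],[[0,0,0],[0.1,0,-0.0125],0],[[0,0,0],[0.1125,0,-0.075],0],[[0,0,0],[0.1125,0.0125,-0.15],0],[[0,0,0],[0.1125,0.0375,-0.225],0],[[0,0,0],[0.1125,0.0625,-0.2875],0],[[0,0,0],[0.1125,0.075,-0.2875],0]]'>/dev/null; python3 steer.py '[[[0,0,0],[0,0,0],0],[[0,0,0],[0,0,0],0],[[0,0,0],[0,0,0],0]]' >/dev/null;python3 - <<'E'
from h import *
st();s=snap('wrist','w11')
print("brass plate");blobs(s,(-110,-80),(-45,45),42,lo=(18,110,60),hi=(35,255,255),amin=20)
print("in front of station");blobs(s,(-200,-105),(-160,160),2)
print("right half of board");blobs(s,(-83,-60),(-148,140),61)
# loupe: dark blob on the board
P=[proj(s,S@np.array([x,y,70])+O) for x,y in((-80,60),(10,60),(10,150),(-80,150))]
k=np.zeros((480,640),np.uint8);cv2.fillPoly(k,[np.int32(P)],255);m=cv2.inRange(s['pixels'],(0,0,0),(45,45,45))&k
n,_,a,c=cv2.connectedComponentsWithStats(m)
for i in range(1,n):
    if a[i,4]>60: print("loupe",c[i].round(),a[i,2:],(S.T@(onz(s,*c[i],80)-O)).round(0))
E
```

```text
station xyz [-182.9  -20.4  250.7] rot [-180.    -0.2  173. ] F [ 0.1  0.2 -0.1] t 21.32
brass plate
in front of station
px [465. 198.] size [ 19  20 222] station [-193.  146.]
px [357. 200.] size [ 14  14 109] station [-190.   20.]
px [228. 200.] size [ 12  14 114] station [-189. -131.]
px [428. 201.] size [19  7 87] station [-189.  103.]
px [422. 210.] size [13 10 74] station [-179.   97.]
px [453. 219.] size [11 11 72] station [-167.  135.]
px [337. 249.] size [  46   40 1111] station [-130.   -3.]
right half of board
px [298. 309.] size [14 10 97] station [-79. -48.]
px [323. 315.] size [  6  20 107] station [-72. -20.]
px [350. 320.] size [ 14  14 128] station [-66.  11.]
px [297. 320.] size [ 14  10 120] station [-65. -49.]
```

Run:
```python
from h import *
s0=cv2.imread("pics/scene0.png");s=snap('scene','s2');b=s['pixels']
d=cv2.absdiff(s0,b).max(2)
for n,p,h in(("loupe",(-37,113,75),9),("A0",(-25,-116,61),4),("B0",(-27,-54,61),4),("C0",(-29,52,61),4),("drawer area",(-150,-100,40),6)):
    u,v=np.int32(np.round(proj(s,S@np.array(p)+O)));print(n,(u,v),"mean diff",d[v-h:v+h,u-h:u+h].mean().round(1))
for n,(u,v) in dict(bottle=(404,285),pliers=(258,210),tweezers=(404,328)).items(): print(n,d[v-8:v+8,u-8:u+8].mean().round(1))
w=load('w11')
for n,p in(("front rim",(-85,-110,42)),("loupe top",(-37,113,88))):
    u,v=np.int32(proj(w,S@np.array(p)+O));print(n,u,v,w['pixels'][v-8:v+9:2,u].tolist())
```

```text
loupe (np.int32(322), np.int32(220)) mean diff 1.9
A0 (np.int32(377), np.int32(256)) mean diff 53.5
B0 (np.int32(361), np.int32(247)) mean diff 53.9
C0 (np.int32(337), np.int32(232)) mean diff 36.0
drawer area (np.int32(336), np.int32(276)) mean diff 61.0
bottle 2.0
pliers 1.3
tweezers 1.6
front rim 244 296 [[52, 72, 102], [54, 75, 105], [55, 77, 107], [56, 76, 107], [62, 86, 123], [73, 100, 135], [86, 117, 149], [107, 148, 188], [174, 230, 246]]
loupe top 447 357 [[141, 195, 233], [77, 105, 134], [49, 63, 84], [50, 62, 81], [50, 62, 81], [52, 63, 80], [53, 62, 79], [55, 64, 79], [52, 60, 77]]
```

The loupe and the tools are unchanged, the offcuts are gone from the board, and the drawer is shut.

```bash
python3 -c "
from bench import r
print(r.hand_in())"
```

```text
the job is handed in; nothing more can be done
None
```

The job is handed in: the drawer was drawn to its stop, all three offcuts were swept into it, and it was pushed shut at about 20 s, with the loupe and tools unmoved in the before/after scene images; `hand_in()` returned no verdict.

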